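# Open the snap-in lunch tin and zero its day dial

### The job

Get the emptied lunch tin ready for the wash-up: press its orange release tab inward, pivot the steel cover up about the tongues at its other end and out of its frame, and lay the cover down gently, flat and handle side up, on the acacia paddle beside the ramekin. Also turn the tin's white day dial back to its zero stop. Leave everything else on the bench as it stands, and let go of everything at the end.

Things in the scene. Friction and masses are not known exactly. Their poses are not given: they have to be found in the camera images.
- tin: Navy steel lunch tin, 200 long (x) x 120 wide (y) x 70 high, fixed to the bench. Origin: centre of its underside, z up. Its +x end is the latch end, which points away from the robot (yaw within 30 degrees). The 60 mm at its -x end are a flat deck, 70 high, with the dial. From x = -40 to 88 its top is an open frame with the cover in it; a 70 high rim runs round the frame.
- pivot (a point): Point fixed on the tin under the deck's edge (the lip, at x = -40 mm), at x = -41, z = 61 mm of the tin; axes as the tin's. With the tab held pressed, the cover pivots about the y axis here, latch end up; 0.3 rad is free, more may bind. Then it draws out along its own plane towards the latch end: 20 mm frees its two tongues from under the lip.
- cover: Loose steel cover plate, 122 x 102 x 6 mm, about 0.2 kg. Origin: centre of its underside; x to its tab end, z up. Snapped in: at x = 24, z = 58 mm of the tin, axes parallel. Two walls 40 wide (y), 6 thick, rise to z = 40: a fixed grey one, faces at x = 5 and 11, and the orange tab, faces at x = 45 and 51 at rest. Two tongues stick 13 mm out of its -x edge; the catch hangs 6 below its +x end.
- cover_grip (a point): Point on the cover midway between the outer faces of grey wall and tab at rest (x = 28, y = 0, z = 23 mm of the cover); axes as the cover's. Pinching both walls from outside along x (46 mm over them at rest, 38 pressed) presses the tab in and holds the cover at once. From this point the walls' tops are 17 mm up, the plate 17 down, the snapped-in tin's rim 11 down.
- cover_tongue (a point): Midway between the tips of the cover's two tongues, x = -74 mm in the cover's frame; at x = -50, z = 58.5 mm in the tin's frame when snapped in.
- tab (a joint): Travel of the orange release tab towards the cover's middle: 0 at rest, 0.008 m fully pressed. At rest its catch sits under the rail of the tin's latch end; it is clear from 0.006. A spring resists with 5 N at rest to 9 N fully pressed and returns the tab when let go. The catch lets the freed cover rest about 0.04 rad off level, which is flat enough.
- dial (a joint): Turn of the white day dial in rad: 0 at its zero stop, growing clockwise seen from above (so it goes back anticlockwise). It stays where it is left (friction 0.03 Nm).
- dial_grip (a point): On the dial's axis, 71 mm from the tin's centre towards its -x end and 97 mm above the bench: the height to grip. The dial is an upright white bar 42 long x 14 thick, top 11 mm above this point, on a disc whose top is 23 below. At dial 0 the bar lies along the tin's x with its black mark towards the cover. Axes turn with the dial.
- paddle: Loose acacia serving paddle, 15 mm thick: a blade 220 long (x) x 150 wide (y) with a handle 34 wide reaching 195 mm from the origin towards +x. Origin: centre of the blade's underside; z up. The ramekin stands on the blade's -x part, the +x part is free for the cover.
- ramekin: Cream ceramic ramekin, 70 mm across, 45 high, standing on the paddle; origin at its base. To be left alone.
- drink: Green drink bottle, 64 mm across, 175 high, standing between tin and paddle; origin at its base. To be left alone.
- softlid: Grey silicone lid lying flat, 110 mm across, 20 high with its knob; origin at its base. To be left alone.
- mug: Terracotta coloured mug, 76 mm across plus its handle, 90 high; origin at its base. To be left alone.
- jar: Amber jar with wooden cap, 80 mm across, 110 high; origin at its base. To be left alone.
- mill: Dark wood pepper mill, 56 mm across, 150 high, standing between tin and paddle; origin at its base. To be left alone.
Mind the look-alikes: they are no part of the job. What is shaped like the cover but turquoise is not meant.

How it is judged:
By the outcome, as a careful person would: the job done as asked, in the order asked, and still so for the second after the job is handed in, with the robot touching nothing.
It also fails if it takes over 67 s, if anything falls off the work surface, if the arm or the gripper's body presses on something with over 40 N, if the wrist force passes 120 N, or if a joint passes its speed limit or range.

### The arm

A 6-joint arm with a two-finger parallel gripper is mounted at the origin on the work surface. World frame = base frame: x ahead of the robot, y to its left, z up, the work surface at z = 0. Lengths are in mm, angles in rad, forces in N, time in s.
With the tool pointing down it reaches from about 350 to 975 mm from the base axis. Payload 7.1 kg.
Tool frame: the origin (TCP) lies midway between the tips of the shut fingers; the grasp point (between the pads) lies 19 mm behind it (ctrl.pinch_z is the distance from the TCP to the grasp point, in mm); z points along the fingers, y is the direction in which the jaws open and shut (so a half turn about z gives the same grasp; the last joint's range is limited). The gripper opens to 88 mm and grips with 3 to 60 N. Pads are 20 mm wide; open, the fingers measure 115 mm over their backs; the gripper's body (75 mm by 178 mm) begins 61 mm behind the grasp point.
Start: joints at [1.147, 0.423, 1.63, -0, 1.089, -0.019], TCP at [246.114, 574.485, 222.675] pointing down, gripper open.
Joint ranges: [-3, 3], [-0.9, 2.11], [0.09, 2.58], [-1.31, 4.45], [0.11, 2.69], [-2.54, 2.54]. Speed limits (rad/s): [2.39, 2.39, 3.01, 3.14, 3.14, 3.14].

### API

Orientations are given as a rotation vector (axis times angle).
In Python, from workcell import ctrl gives the robot as it stands.
- The arm moves only by the tool jog_arm, never from a script. Its arguments are lists of equal length, an entry for each row: "xyz": the shift along the world's x, y, z in mm, a list of three; "yaw": the turn about the world's z in degrees. A call has 1 to 20 rows; each row shifts and turns the pose as measured when the row begins; what a row does not reach is not made up. A row lasts 1/12 s, in which the tool goes at most 41.7 mm and 7.16 degrees, less where a joint would pass 70% of its speed; a pose out of reach is approached as far as the arm can. A call with a gripper value outside its range is refused whole. "gripper" is the closure, from 0 (fully open) to 1 (shut), set as the call begins (left out, the last holds). The fingers move at their own pace and stop on an object; the grip force is fixed at half the most. Time passes only in rows, so rows that do not move let the fingers close. It gives the time, the measured TCP pose, the force and the opening at its end, in the units of the state.
- ctrl.get_obs(): the state, without advancing time (a new reading comes with each control period).
- ctrl.get_image(name): name is "side" or "top"; returns a dict with "img" (420x560x3 uint8, blue, green, red), "K" (3x3 intrinsics, pixels), "R" (3x3) and "t" (3): a world point X has camera coordinates R X + t. Camera axes: x right, y down, z forward; pixel columns grow to the right and rows downward; lengths in mm; the calibration is good to about 2 mm. A picture is of the moment at which its call begins. There is no depth.
- ctrl.close_job(): hands the job in, once; it reports no verdict.
Trained networks look in a picture, given as the dict that the camera call returned (one of the last four; its "shot" number tells which), for a name from the list of things; names that differ only in an ending like _2 or _b are one class to them, and where a whole thing is asked for, a point or a joint stands for the part that bears it (a point fixed in the world has none). Each returns a list of dicts, best first, with "confidence" (0 to 1); they miss things now and then, are a little off and sometimes report something else, mostly with a low value. They report only what shows in the picture. A call takes as long as a camera call. They do not tell look-alikes from the thing itself.
- ctrl.find_in(picture, thing): "centre" ([column, row] as shares, 0 to 1, of the picture: columns of its width, rows of its height, amid what is visible of it).
- ctrl.regions_of(picture, thing): "region" (420x560 bool, what is visible of it) and "centre" ([column, row] as shares, 0 to 1, of the picture: columns of its width, rows of its height, amid what is visible of it).
- ctrl.pinpoint(picture, thing): "centre" ([column, row] as shares, 0 to 1, of the picture: columns of its width, rows of its height: a listed point, or the origin of a listed thing).
The state is a dict: "t": time; "qpos": joint angles; "qvel": joint speeds; "joint_torque": joint torques, N m; "ee_pos": TCP position; "orientation": TCP orientation; "ft_force": force on the tool from outside, world axes, zero at the start; "moment": the same for the moment, N m; "width": finger opening in mm.
Only numpy, scipy, OpenCV 4.12 (cv2) and the standard library are available. Lean on these libraries where they do the work, as an engineer would, in place of code of your own. Each camera call takes 0.05 s, during which the arm holds its last target.

## Working session

There is one attempt and no reset: what is moved stays moved. The work goes in short steps, Python scripts to look and compute and a tool call to move; the robot and the scene stay as the last step left them, time stands still between calls to the robot, and variables do not carry over. Pictures are saved under pics/ and viewed, and the job is handed in when it is done.

Besides the shell and the picture viewer there is one more tool, called after "Request:" by a JSON object that holds its "fn" and its "kwargs". jog_arm: Moves the arm, as the interface text tells. Its arguments: {"type":"object","properties":{"xyz":{"type":"array","items":{"type":"array","items":{"type":"number"}}},"yaw":{"type":"array","items":{"type":"number"}},"gripper":{"type":"number"}},"required":["xyz","yaw"]}

```bash
ls; mkdir -p pics; python3 - <<'E'
from workcell import ctrl
import cv2
print(ctrl.get_obs(), ctrl.pinch_z)
for n in ("top","side"):
    p=ctrl.get_image(n); cv2.imwrite(f"pics/{n}0.png",p["img"]); print(n,p["K"],p["R"],p["t"],p["shot"])
    for th in ["tin","cover","cover_grip","cover_tongue","dial_grip","dial","tab","paddle","ramekin","drink","softlid","mug","jar","mill","pivot"]:
        try:
            r=ctrl.pinpoint(p,th); print(th,[( [round(x["centre"][0]*560,1),round(x["centre"][1]*420,1)],round(x["confidence"],2)) for x in r])
        except Exception as e: print(th,e)
E
```

```text
pics
{'t': 0.0, 'qpos': array([ 1.14703100e+00,  4.23819678e-01,  1.63069154e+00,  3.14848108e-05,
        1.08857945e+00, -1.90118406e-02]), 'qvel': array([-0.00035505,  0.00153597, -0.00064354,  0.00050007, -0.00204735,
       -0.0006521 ]), 'joint_torque': array([ 5.93441528e-04, -5.44647467e+01, -2.73659277e+01,  6.42947154e-02,
        2.27014540e-02, -1.35775617e-04]), 'ee_pos': array([245.86827178, 574.00695707, 221.91429952]), 'orientation': array([-6.31405003e-01, -3.07712355e+00,  2.28575715e-03]), 'ft_force': array([ 0.0590591 ,  0.68293043, -0.15429253]), 'moment': array([ 0.05305563, -0.0136249 ,  0.03626539]), 'width': 87.72636832448303} 18.700000000000003
top [[543.7409482    0.         272.65266949]
 [  0.         543.7409482  202.54479995]
 [  0.           0.           1.        ]] [[ 0.01749654 -0.99975549  0.01352125]
 [-0.99613578 -0.01859408 -0.08583569]
 [ 0.08606611 -0.01196717 -0.99621755]] [ -41.26997648  549.72712631 1552.48228848] 1
tin []
cover [([371.6, 296.2], 0.88), ([438.9, 267.4], 0.83), ([355.2, 203.1], 0.82)]
cover_grip [([453.7, 270.7], 0.79), ([35
[... 1111 characters left out ...]
([347.3, 251.4], 0.91), ([291.5, 335.0], 0.79), ([371.4, 364.2], 0.74)]
cover_tongue [([363.7, 340.2], 0.88), ([313.2, 266.8], 0.58), ([282.6, 312.7], 0.57)]
dial_grip [([309.0, 256.9], 0.63)]
dial it knows: cover, cover_grip, cover_tongue, dial_grip, drink, jar, mill, mug, paddle, pivot, ramekin, softlid, tin
tab it knows: cover, cover_grip, cover_tongue, dial_grip, drink, jar, mill, mug, paddle, pivot, ramekin, softlid, tin
paddle [([222.9, 212.4], 0.57)]
ramekin [([202.5, 219.7], 0.72)]
drink [([276.1, 229.5], 0.69)]
softlid [([315.9, 197.2], 0.74)]
mug [([169.9, 182.3], 0.9)]
jar [([387.5, 310.2], 0.85), ([221.1, 212.3], 0.29)]
mill [([276.6, 225.2], 0.98)]
pivot [([316.5, 261.6], 0.87)]
```

```bash
python3 - <<'E'
import cv2
for n in("top","side"):
    i=cv2.imread(f"pics/{n}0.png")
    c=i[100:400,60:500] 
    cv2.imwrite(f"pics/{n}0z.png",cv2.resize(c,(800,545),interpolation=cv2.INTER_CUBIC))
E
```

```text
(no output)
```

View pics/top0.png

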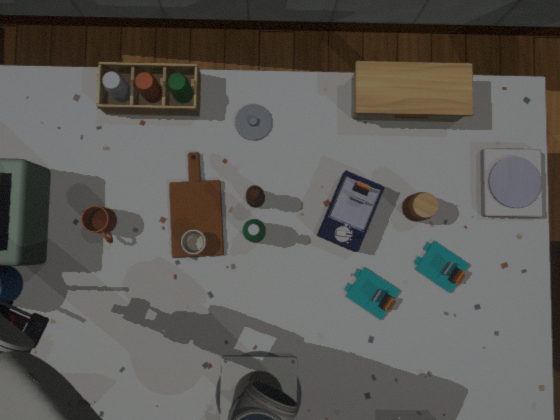

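View pics/side0.png

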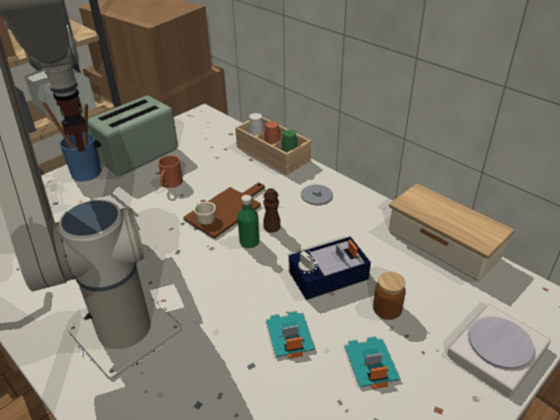

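```bash
cat > h.py <<'E'
import numpy as np, cv2
from scipy.optimize import least_squares
def proj(c,X):
    X=np.atleast_2d(X); p=X@c["R"].T+c["t"]; q=p@c["K"].T; return q[:,:2]/q[:,2:]
def ray(c,uv,z):
    d=np.linalg.solve(c["K"],[uv[0],uv[1],1.]); d=c["R"].T@d; o=-c["R"].T@c["t"]
    return o+d*(z-o[2])/d[2]
def tri(cs,uvs):
    f=lambda X:np.concatenate([proj(c,X)[0]-u for c,u in zip(cs,uvs)])
    r=least_squares(f,[500,-100,50]); return r.x, np.abs(r.fun).max()
def Rz(a):return np.array([[np.cos(a),-np.sin(a),0],[np.sin(a),np.cos(a),0],[0,0,1]])
E
python3 - <<'E'
from workcell import ctrl
from h import *
import pickle
top=ctrl.get_image("top"); side=ctrl.get_image("side")
pickle.dump((top,side),open("p0.pkl","wb"))
zt=cv2.resize(top["img"][160:260,300:400],(600,600),interpolation=cv2.INTER_CUBIC)
zs=cv2.resize(side["img"][220:310,270:390],(800,600),interpolation=cv2.INTER_CUBIC)
cv2.imwrite("pics/zt0.png",np.clip(zt*1.6,0,255)); cv2.imwrite("pics/zs0.png",np.clip(zs*1.6,0,255))
cs=(top,side)
P={"cover_grip":((358.5,193.7),(347.3,251.4)),"tongue":((345.1,228.4),(313.2,266.8)),"dial_grip":((341.1,231.6),(309,256.9)),"pivot":((348.4,223.5),(316.5,261.6)),
"cover":((355.2,203.1),(337.9,256.2)),"paddle":((194.4,218.9),(222.9,212.4)),"ramekin":((193.9,240.5),(202.5,219.7)),"drink":((255.4,227.9),(250,240)),"mill":((253.4,197.1),(276.6,225.2)),"softlid":((250.3,123.7),(315.9,197.2))}
for k,v in P.items():
    x,e=tri(cs,v); print(k,x.round(1),round(e,1))
for c in cs:
  for th in("tin","cover","paddle","ramekin","drink","mill","jar"):
    for r in ctrl.regions_of(c,th):
        g=r["region"]; ys,xs=np.where(g); print(th,round(r["confidence"],2),g.sum(),xs.min(),xs.max(),ys.min(),ys.max())
E
```

```text
cover_grip [ 578.  -274.4   72.8] 1.1
tongue [ 478.3 -237.6   57.4] 0.2
dial_grip [ 470.3 -223.8   91.5] 1.4
pivot [ 489.6 -242.7   73.8] 0.7
cover [ 550.6 -265.1   66.9] 0.5
paddle [502.3 195.8  -3.9] 1.0
ramekin [432.3 199.2   4.9] 2.2
drink [474.4  19.6   0.5] 1.2
mill [573.8  20.2  -1.5] 3.0
softlid [792.9  37.9 -16.8] 1.0
tin 0.93 1742 317 383 171 251
cover 0.91 1642 345 398 267 319
cover 0.73 1608 331 378 178 228
cover 0.58 1679 415 468 242 293
paddle 0.65 3490 169 222 153 256
paddle 0.18 206 335 351 226 241
ramekin 0.6 469 181 205 230 253
drink 0.86 411 242 265 219 241
mill 0.71 41 357 368 183 189
mill 0.68 340 246 264 185 207
jar 0.97 847 402 438 192 220
tin 0.73 2437 289 370 236 298
cover 0.92 1836 345 398 337 386
cover 0.8 1570 266 313 312 357
cover 0.61 1055 312 361 241 273
cover 0.51 1569 184 263 183 237
paddle 0.69 1618 184 264 182 237
ramekin 0.63 364 195 215 202 223
drink 0.67 2442 288 370 236 299
drink 0.56 894 237 259 195 247
mill 0.94 643 263 280 188 231
jar 0.85 1251 373 404 272 319
jar 0.45 1588 184 264 182 237[ WARN:0@3.969] global loadsave.cpp:1063 imwrite_ Unsupported depth image for selected encoder is fallbacked to CV_8U.
```

View pics/zt0.png

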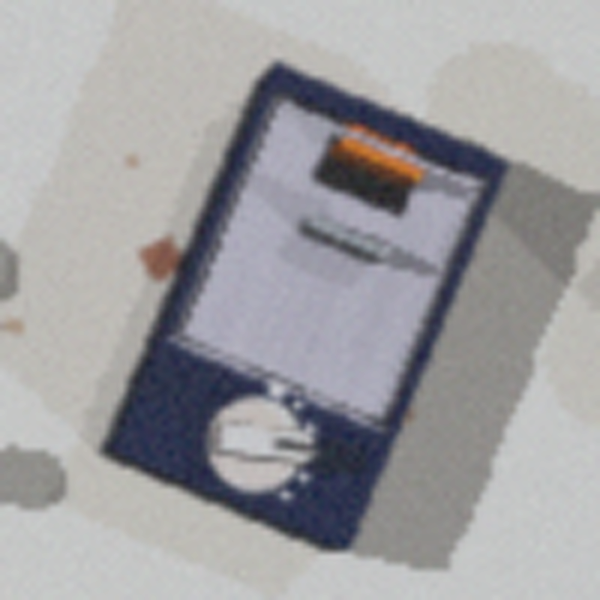

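View pics/zs0.png

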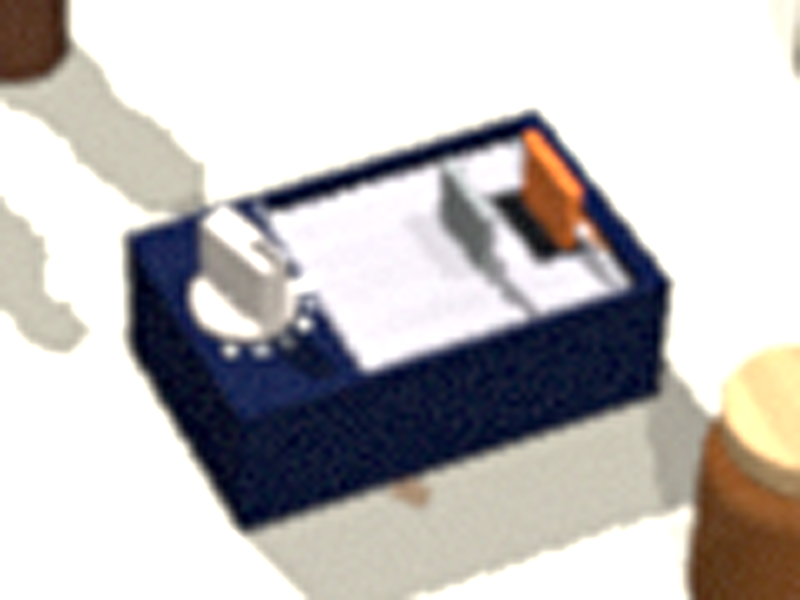

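```bash
cat > fit.py <<'E'
from h import *
import pickle
top,side=pickle.load(open("p0.pkl","rb"))
T=lambda u,v:(300+u/6,160+v/6); S=lambda u,v:(270+u/6.6667,220+v/6.6667)
M=[(100,60,70,top,T(275,65)),(100,-60,70,top,T(507,160)),(-100,-60,70,top,T(352,550)),(-100,60,70,top,T(105,452)),
(-100,60,70,side,S(130,237)),(-100,-60,70,side,S(250,415)),(100,-60,70,side,S(665,285)),(100,60,70,side,S(535,115)),
(-100,-60,0,side,S(243,530)),(100,-60,0,side,S(657,393)),(-100,60,0,side,S(135,350))]
def f(p,M=M):
    return np.concatenate([proj(c,Rz(p[2])@np.array([x,y,z])+[p[0],p[1],p[3] if len(p)>3 else 0])[0]-u for x,y,z,c,u in M])
for m in (M,M[:4],M[4:]):
    r=least_squares(f,[540,-250,-.4],args=(m,)); print(r.x, np.degrees(r.x[2])); print(r.fun.reshape(-1,2).round(1).tolist())
r=least_squares(f,[540,-250,-.4]); p=r.x
def tp(x,y,z): return Rz(p[2])@np.array([x,y,z])+[p[0],p[1],0]
print("camtop",-top["R"].T@top["t"],"side",-side["R"].T@side["t"])
for n,q in dict(grip=(52,0,81),dial=(-71,0,97),pivot=(-41,0,61),tongue=(-50,0,58.5)).items():
    print(n,tp(*q).round(1),proj(top,tp(*q)).round(1),proj(side,tp(*q)).round(1))
# overlay
for nm,c,o,s,sz in(("top",top,(300,160),6,(600,600)),("side",side,(270,220),6.6667,(800,600))):
    w=c["img"][o[1]:o[1]+int(round(sz[1]/s)),o[0]:o[0]+int(round(sz[0]/s))]; w=cv2.resize(w,sz,interpolation=cv2.INTER_CUBIC)
    def pl(pts,col):
        q=((proj(c,np.array([tp(*a) for a in pts]))-o+0.0)*s).astype(int); cv2.polylines(w,[q.reshape(-1,1,2)],True,col,1)
    pl([(100,60,70),(100,-60,70),(-100,-60,70),(-100,60,70)],(0,255,0))
    pl([(69,20,98),(69,-20,98),(75,-20,98),(75,20,98)],(0,0,255))
    pl([(29,20,98),(29,-20,98),(35,-20,98),(35,20,98)],(255,255,0))
    pl([(88,52,64),(88,-52,64),(-40,-52,70),(-40,52,70)],(255,0,255))
    for d in (1.25,):
        b=[(21,7),(21,-7),(-21,-7),(-21,7)]; R=Rz(-d)
        pl([tuple(R@np.array([x,y,0])+[-71,0,108]) for x,y in b],(0,0,255))
    cv2.imwrite(f"pics/ov_{nm}.png",w)
E
python3 fit.py
```

```text
[ 5.26969641e+02 -2.55622573e+02 -3.82288203e-01] -21.90350061194793
[[0.3, -0.6], [0.8, 0.0], [0.0, 0.4], [1.6, 0.0], [-1.0, -1.0], [-1.0, 0.5], [1.4, -1.2], [0.1, -1.6], [-0.4, 0.7], [0.4, 0.1], [-1.6, -0.6]]
[ 5.26841242e+02 -2.53707741e+02 -3.83104417e-01] -21.950266181345413
[[-0.4, -0.6], [0.1, 0.1], [-0.7, 0.4], [0.9, 0.0]]
[ 5.26542237e+02 -2.57124229e+02 -3.83530684e-01] -21.974689512355948
[[-0.7, -0.7], [-0.8, 0.8], [1.7, -0.8], [0.4, -1.3], [-0.1, 1.1], [0.7, 0.5], [-1.3, -0.3]]
camtop [ 414.70882328  -12.45939816 1594.35433192] side [-336.95314602 -947.99238902 1131.69164281]
grip [ 575.2 -275.    81. ] [[360.  193.6]] [[345.9 250.1]]
dial [ 461.1 -229.1   97. ] [[344.2 233.9]] [[306.8 258.2]]
pivot [ 488.9 -240.3   61. ] [[346.4 224.5]] [[316.3 264.5]]
tongue [ 480.6 -237.    58.5] [[345.1 227.4]] [[313.4 266. ]]
```

View pics/ov_top.png

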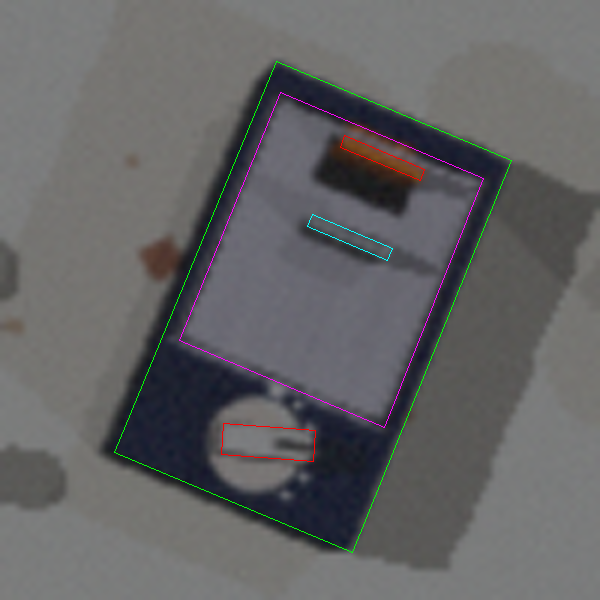

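View pics/ov_side.png

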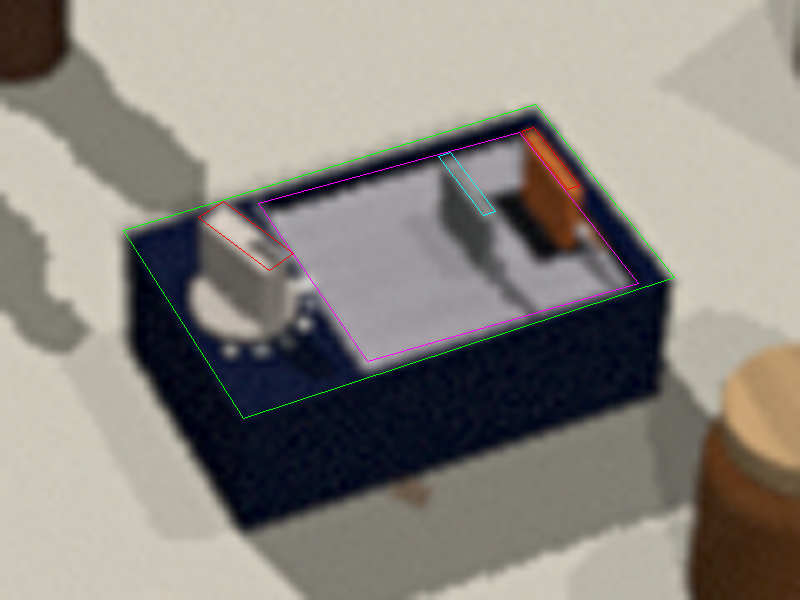

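```bash
python3 - <<'E'
from h import *
import pickle
top,side=pickle.load(open("p0.pkl","rb"))
w=cv2.resize(top["img"][140:270,130:280],(800,693),interpolation=cv2.INTER_CUBIC); w=cv2.resize(w,(690,598))
cv2.imwrite("pics/pad.png",w)
hsv=cv2.cvtColor(top["img"],cv2.COLOR_BGR2HSV); 
m=np.zeros((420,560),np.uint8); m[150:262,160:228]=((hsv[150:262,160:228,1]>110)).astype(np.uint8)
n,l,st,_=cv2.connectedComponentsWithStats(m); k=1+st[1:,4].argmax(); b=(l==k).astype(np.uint8); b[:181]=0
h=max(cv2.findContours(b,0,1)[0],key=len); rc=cv2.minAreaRect(h); print(rc); bx=cv2.boxPoints(rc)
for q in bx: print(q, ray(top,q,15).round(1))
print("size",[np.linalg.norm(ray(top,bx[i],15)-ray(top,bx[i-1],15)).round(1) for i in range(2)])
print("ctr",ray(top,rc[0],15))
print("ramekin top", ray(top,(193.5,241.5),60), "jar", ray(top,(424,205),110),"mug",ray(top,(97,219),90), "drink",ray(top,(253,230),175),"mill",ray(top,(256,196),150))
E
```

```text
((196.1301727294922, 218.25479125976562), (75.02001190185547, 50.51960372924805), 87.70938873291016)
[169.39134 181.78433] [606.3 270.9  15. ]
[219.87059 179.76517] [615.1 124.   15. ]
[222.869   254.72525] [397.2 109.7  15. ]
[172.38976 256.74442] [388.9 254.9  15. ]
size [np.float64(218.0), np.float64(147.2)]
ctr [501.24180115 189.88374608  15.        ]
ramekin top [433.27539757 189.56111774  60.        ] jar [ 543.93888885 -446.51562582  110.        ] mug [490.08968548 453.06436008  90.        ] drink [464.52697904  20.47589652 175.        ] mill [556.18549817  14.92369396 150.        ]
```

View pics/pad.png

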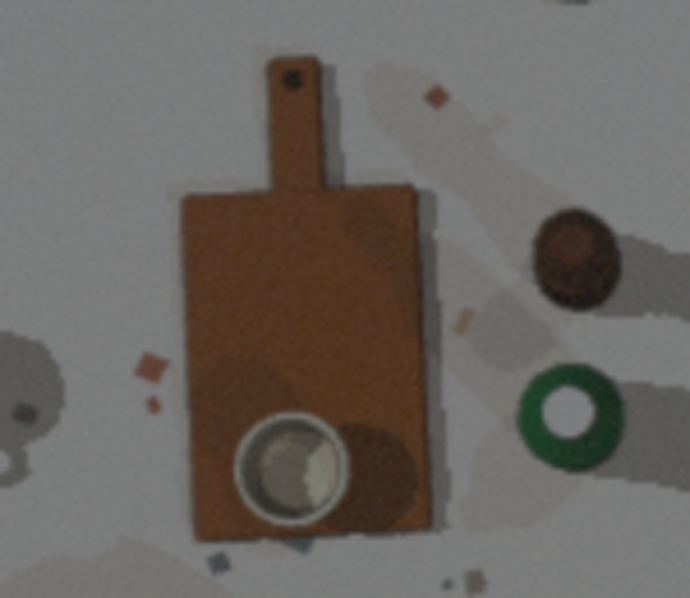

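Request:
{"fn": "jog_arm", "kwargs": {"xyz": [[0,0,30],[30,-30,0],[30,-30,0],[30,-30,0],[30,-30,0],[20,-40,0],[20,-40,0],[20,-40,0],[20,-40,0],[10,-40,0],[0,-40,0],[0,-40,0],[0,-40,0],[0,-40,0],[0,-40,0],[0,-40,0]], "yaw": [0,-6,-6,-6,-6,-6,-6,-6,-6,-6,-6,-6,-6,-6,-6,0], "gripper": 0}}

```text
t: 3.53
ee_pos: [450.1, 20.1, 256.3]
orientation: [2.579, 1.781, 0.018]
ft_force: [1.8, -0.1, -0.2]
width: 87.8
```

Request:
{"fn": "jog_arm", "kwargs": {"xyz": [[15,-37,0],[15,-37,0],[15,-37,0],[15,-37,0],[15,-37,0],[15,-37,0],[15,-37,0],[15,-30,-20],[5,-5,-30],[0,0,-30],[0,0,0],[0,0,0]], "yaw": [-1,0,0,0,0,0,0,0,0,0,0,0]}}

```text
t: 4.53
ee_pos: [577.4, -300.5, 177.7]
orientation: [2.597, 1.735, 0.026]
ft_force: [-0.4, 0.1, 0.0]
width: 87.6
```

```bash
cat >> h.py <<'E'
def pose(o):
    v=np.array(o["orientation"]); R=cv2.Rodrigues(v)[0]; return np.array(o["ee_pos"]).round(1), np.degrees(np.arctan2(R[1,1],R[0,1])).round(2), R[:,2].round(3)
E
python3 - <<'E'
from workcell import ctrl
from h import *
o=ctrl.get_obs(); print(o["t"],pose(o))
top=ctrl.get_image("top");side=ctrl.get_image("side")
a=cv2.resize(top["img"][150:270,290:410],(400,400),interpolation=2);b=cv2.resize(side["img"][180:300,260:380],(400,400),interpolation=2)
cv2.imwrite("pics/a1.png",np.hstack([a,b]))
E
```

```text
4.5333 (array([ 577.4, -300.5,  177.7]), np.float64(-22.49), array([ 0.024, -0.006, -1.   ]))
```

View pics/a1.png

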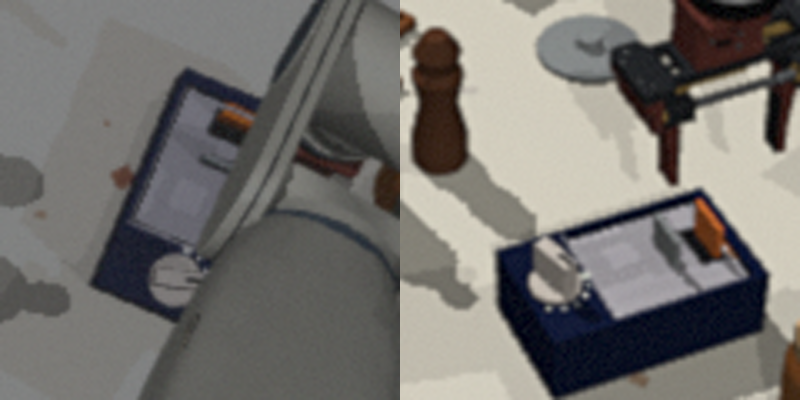

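Request:
{"fn": "jog_arm", "kwargs": {"xyz": [[-2,13,0],[0,12,0],[0,0,-20],[0,0,-20],[0,0,0],[0,0,0]], "yaw": [0.5,0,0,0,0,0]}}

```text
t: 5.13
ee_pos: [579.6, -267.9, 149.3]
orientation: [2.572, 1.748, 0.039]
ft_force: [-0.1, 0.6, 0.6]
width: 88.0
```

```bash
python3 - <<'E'
from workcell import ctrl
from h import *
o=ctrl.get_obs(); print(o["t"],pose(o),o["ft_force"])
side=ctrl.get_image("side")
p=np.array(o["ee_pos"]); print(proj(side,p))
y=np.array([np.cos(np.radians(-22)),np.sin(np.radians(-22)),0])
b=cv2.resize(side["img"][180:300,240:400],(800,600),interpolation=2)
for q in (p,p+44*y,p-44*y):
    u=(proj(side,q)[0]-[240,180]+.5)*5; cv2.circle(b,tuple(u.astype(int)),4,(0,255,0),1)
cv2.imwrite("pics/a2.png",b)
E
```

```text
5.1333 (array([ 579.6, -267.9,  149.3]), np.float64(-21.6), array([ 0.039, -0.012, -0.999])) [-0.09602288  0.58632689  0.5719668 ]
[[346.46188266 230.05055464]]
```

View pics/a2.png

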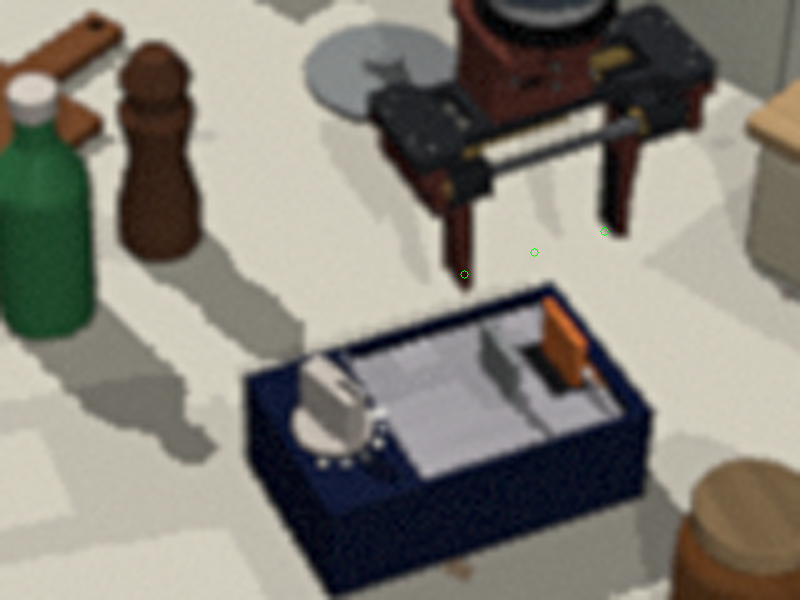

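Request:
{"fn": "jog_arm", "kwargs": {"xyz": [[0,0,0],[0,0,0]], "yaw": [0,0]}}

```text
t: 5.35
ee_pos: [580.6, -267.3, 152.1]
orientation: [2.569, 1.748, 0.042]
ft_force: [-0.3, -0.2, 1.5]
width: 88.0
```

```bash
cat > st.py <<'E'
from workcell import ctrl
from h import *
o=ctrl.get_obs(); print(o["t"],pose(o),o["ft_force"].round(1),o["moment"].round(2),o["width"], o["qpos"].round(3))
E
python3 st.py
```

```text
5.35 (array([ 580.6, -267.3,  152.1]), np.float64(-21.54), array([ 0.041, -0.013, -0.999])) [-0.3 -0.2  1.5] [-0.02  0.15 -0.07] 87.95969915799114 [-0.453  0.509  1.677  0.008  0.914 -0.082]
```

Request:
{"fn": "jog_arm", "kwargs": {"xyz": [[0,0,0],[0,0,0]], "yaw": [0,0]}}

```text
t: 5.52
ee_pos: [581.6, -267.5, 154.1]
orientation: [2.567, 1.747, 0.044]
ft_force: [0.2, 0.2, -0.4]
width: 87.8
```

```bash
python3 st.py
```

```text
5.5167 (array([ 581.6, -267.5,  154.1]), np.float64(-21.54), array([ 0.044, -0.014, -0.999])) [ 0.2  0.2 -0.4] [-0.07  0.12 -0.03] 87.81522403292126 [-0.453  0.506  1.675  0.008  0.914 -0.082]
```

Request:
{"fn": "jog_arm", "kwargs": {"xyz": [[-6,-7,-15],[0,0,-25],[0,0,-25],[0,0,-1]], "yaw": [-0.5,0,0,0]}}

```text
t: 5.85
ee_pos: [578.1, -276.8, 90.8]
orientation: [2.569, 1.729, 0.051]
ft_force: [-1.0, 0.4, -0.4]
width: 88.1
```

```bash
python3 st.py
```

```text
5.85 (array([ 578.1, -276.8,   90.8]), np.float64(-22.11), array([ 0.052, -0.019, -0.998])) [-1.   0.4 -0.4] [-0.03  0.14 -0.01] 88.08705614143963 [-0.468  0.59   1.709  0.01   0.788 -0.089]
```

Request:
{"fn": "jog_arm", "kwargs": {"xyz": [[-2,1,-12],[-1,0,-6],[0,0,-1]], "yaw": [0,0,0]}}

```text
t: 6.1
ee_pos: [575.7, -276.7, 72.6]
orientation: [2.569, 1.728, 0.051]
ft_force: [0.7, 0.3, 0.5]
width: 87.9
```

```bash
python3 st.py; python3 - <<'E'
from workcell import ctrl
from h import *
side=ctrl.get_image("side")
b=cv2.resize(side["img"][190:310,250:410],(800,600),interpolation=2)
cv2.imwrite("pics/a3.png",b)
E
```

```text
6.1 (array([ 575.7, -276.7,   72.6]), np.float64(-22.15), array([ 0.053, -0.019, -0.998])) [0.7 0.3 0.5] [-0.04  0.07  0.01] 87.88390668718671 [-0.47   0.614  1.72   0.01   0.753 -0.09 ]
```

View pics/a3.png

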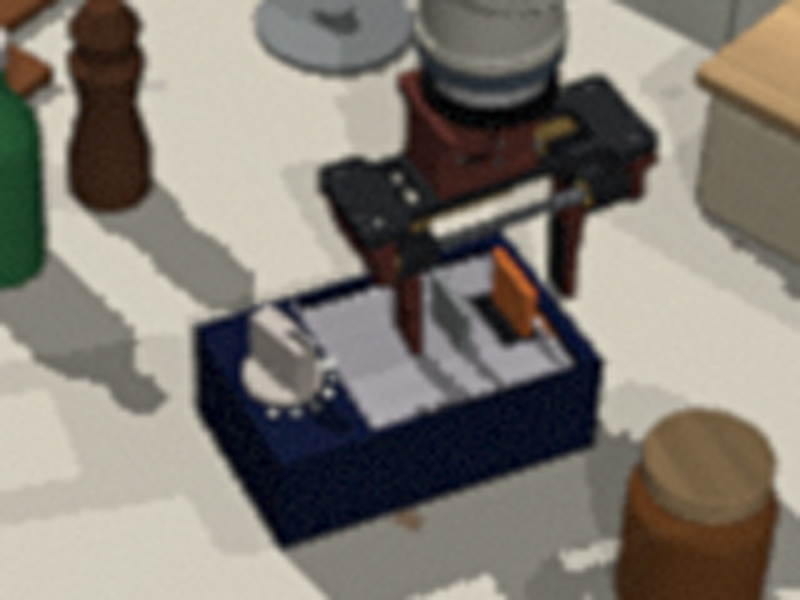

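Request:
{"fn": "jog_arm", "kwargs": {"xyz": [[0,0,-1],[0,0,-1],[0,0,-1],[0,0,-1]], "yaw": [0,0,0,0], "gripper": 1}}

```text
t: 6.48
ee_pos: [578.1, -277.8, 72.4]
orientation: [2.565, 1.725, 0.055]
ft_force: [0.2, 0.1, -0.7]
width: 64.7
```

```bash
python3 st.py
```

```text
6.4833 (array([ 578.1, -277.8,   72.4]), np.float64(-22.16), array([ 0.058, -0.022, -0.998])) [ 0.2  0.1 -0.7] [-0.07  0.1  -0.05] 64.7171685766675 [-0.47   0.615  1.717  0.01   0.748 -0.09 ]
```

Request:
{"fn": "jog_arm", "kwargs": {"xyz": [[-1,0.5,-1],[-1,0.5,-1],[-1,0.5,-1],[-0.5,0.2,-1],[-0.5,0.2,-1]], "yaw": [0,0,0,0,0], "gripper": 1}}

```text
t: 6.9
ee_pos: [572.5, -275.2, 70.4]
orientation: [2.567, 1.727, 0.053]
ft_force: [4.1, -0.8, 6.9]
width: 39.0
```

```bash
python3 st.py
```

```text
6.9 (array([ 572.5, -275.2,   70.4]), np.float64(-22.13), array([ 0.055, -0.02 , -0.998])) [ 4.1 -0.8  6.9] [-0.08 -0.28 -0.  ] 39.03799525412349 [-0.47   0.612  1.73   0.01   0.741 -0.091]
```

Request:
{"fn": "jog_arm", "kwargs": {"xyz": [[0,0,3],[0,0,3],[0,0,3]], "yaw": [0,0,0]}}

```text
t: 7.15
ee_pos: [571.3, -274.6, 78.9]
orientation: [2.568, 1.728, 0.051]
ft_force: [-0.5, -1.5, -11.7]
width: 37.8
```

```bash
python3 st.py
```

```text
7.15 (array([ 571.3, -274.6,   78.9]), np.float64(-22.13), array([ 0.053, -0.02 , -0.998])) [ -0.5  -1.5 -11.7] [-0.45 -0.68  0.03] 37.781269303105304 [-0.47   0.599  1.73   0.01   0.757 -0.091]
```

Request:
{"fn": "jog_arm", "kwargs": {"xyz": [[-0.5,0.2,3.5],[-0.5,0.2,3.5],[-1,0.4,3.5]], "yaw": [0,0,0]}}

```text
t: 7.4
ee_pos: [568.9, -273.5, 87.1]
orientation: [2.569, 1.728, 0.051]
ft_force: [3.9, -1.5, -13.7]
width: 39.0
```

```bash
python3 st.py; cat > look.py <<'E'
import sys
from workcell import ctrl
from h import *
cam,x0,y0,w,h,name=sys.argv[1],*map(int,sys.argv[2:6]),sys.argv[6]
p=ctrl.get_image(cam); import pickle; pickle.dump(p,open(f"{cam}.pkl","wb"))
s=min(800/w,600/h); cv2.imwrite(f"pics/{name}.png",cv2.resize(p["img"][y0:y0+h,x0:x0+w],None,fx=s,fy=s,interpolation=2))
E
python3 look.py side 250 190 160 120 a4
```

```text
7.4 (array([ 568.9, -273.5,   87.1]), np.float64(-22.15), array([ 0.053, -0.019, -0.998])) [  3.9  -1.5 -13.7] [-0.72 -1.39  0.01] 39.02265302958806 [-0.47   0.584  1.733  0.01   0.769 -0.091]
```

View pics/a4.png

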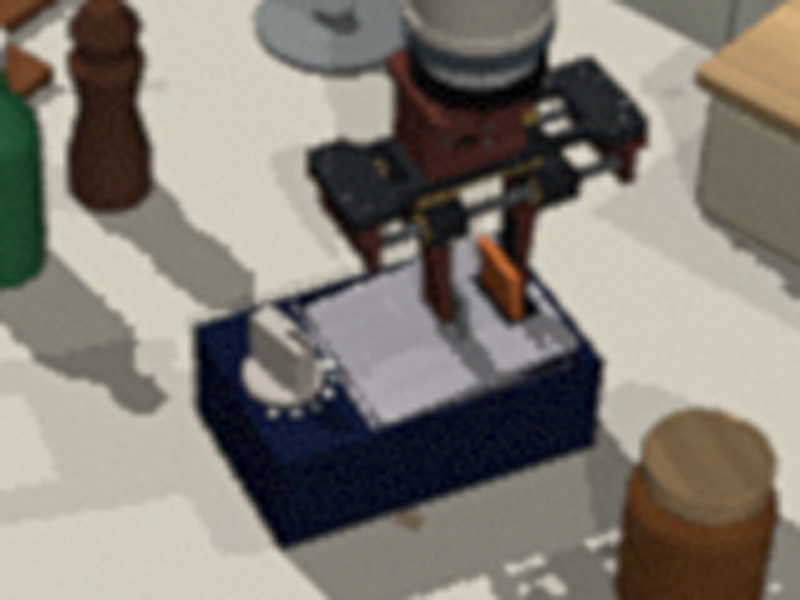

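Request:
{"fn": "jog_arm", "kwargs": {"xyz": [[-0.5,0.2,3.5],[-0.5,0.2,3.5],[0,0,3.5]], "yaw": [0,0,0]}}

```text
t: 7.7
ee_pos: [565.7, -272.1, 96.7]
orientation: [2.572, 1.73, 0.048]
ft_force: [-1.1, -0.0, -16.8]
width: 41.0
```

```bash
python3 st.py; python3 look.py side 250 190 160 120 a5
```

```text
7.7 (array([ 565.7, -272.1,   96.7]), np.float64(-22.15), array([ 0.049, -0.017, -0.999])) [ -1.1  -0.  -16.8] [-0.51 -0.63 -0.02] 41.01585520236602 [-0.471  0.567  1.735  0.009  0.789 -0.091]
```

View pics/a5.png

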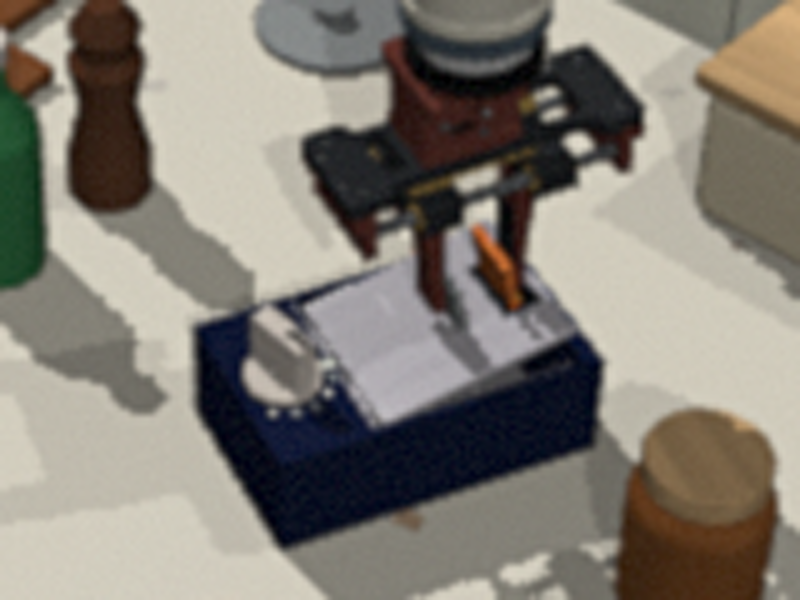

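Request:
{"fn": "jog_arm", "kwargs": {"xyz": [[3.7,-1.5,1.2],[3.7,-1.5,0.9],[3.7,-1.5,0.9]], "yaw": [0,0,0]}}

```text
t: 8.0
ee_pos: [571.4, -274.0, 97.6]
orientation: [2.582, 1.737, 0.037]
ft_force: [-3.4, 1.5, -15.4]
width: 40.8
```

```bash
python3 st.py
```

```text
8.0 (array([ 571.4, -274. ,   97.6]), np.float64(-22.14), array([ 0.036, -0.011, -0.999])) [ -3.4   1.5 -15.4] [-0.24 -0.21  0.06] 40.79680371489503 [-0.469  0.577  1.711  0.009  0.816 -0.089]
```

Request:
{"fn": "jog_arm", "kwargs": {"xyz": [[4,-1.6,1.5],[4,-1.6,1.5],[4,-1.6,1.5],[4,-1.6,1.5]], "yaw": [0,0,0,0]}}

```text
t: 8.33
ee_pos: [594.2, -283.5, 109.5]
orientation: [2.574, 1.732, 0.045]
ft_force: [0.1, -0.1, -1.5]
width: 40.2
```

```bash
python3 st.py; python3 look.py side 250 190 160 120 a6
```

```text
8.3333 (array([ 594.2, -283.5,  109.5]), np.float64(-22.13), array([ 0.046, -0.016, -0.999])) [ 0.1 -0.1 -1.5] [-0.01  0.13  0.01] 40.17249844203033 [-0.466  0.587  1.655  0.008  0.851 -0.085]
```

View pics/a6.png

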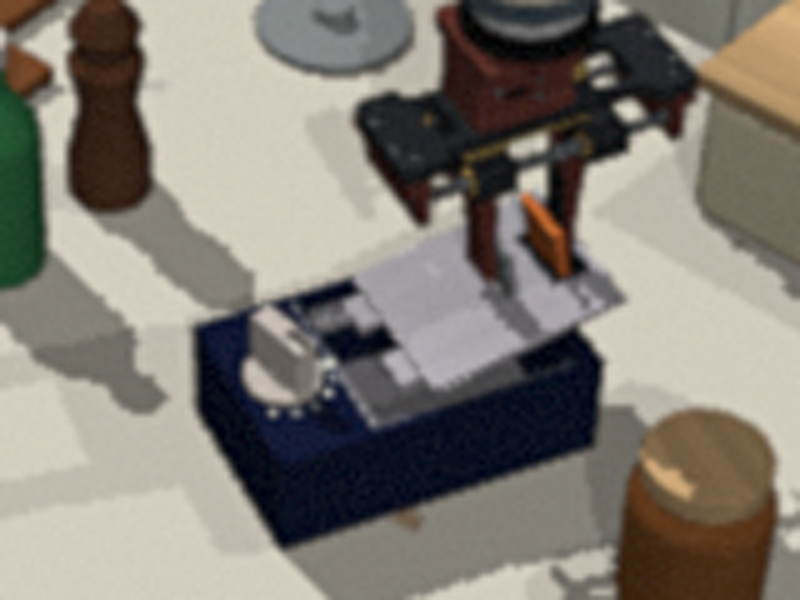

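Request:
{"fn": "jog_arm", "kwargs": {"xyz": [[1,0,10],[0,0,15],[0,0,20],[0,0,25],[0,0,25],[0,0,25],[0,0,20],[0,0,15],[0,0,5],[0,0,-1]], "yaw": [0,0,0,0,0,0,0,0,0,0]}}

```text
t: 9.22
ee_pos: [599.8, -285.2, 289.5]
orientation: [2.562, 1.725, 0.057]
ft_force: [0.1, -0.5, -2.2]
width: 40.1
```

```bash
python3 st.py; python3 look.py side 210 100 240 180 a7
```

```text
9.2167 (array([ 599.8, -285.2,  289.5]), np.float64(-22.11), array([ 0.06 , -0.023, -0.998])) [ 0.1 -0.5 -2.2] [-0.07  0.07 -0.01] 40.08803742239427 [-0.465  0.388  1.524  0.007  1.166 -0.081]
```

View pics/a7.png

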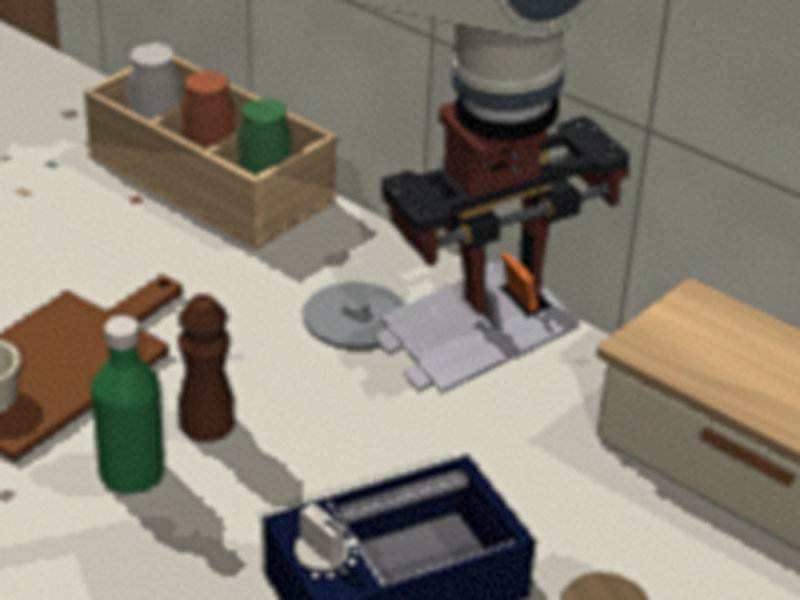

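Request:
{"fn": "jog_arm", "kwargs": {"xyz": [[-3,10,0],[-3,20,-1],[-3,30,-1],[-3,35,-1],[-3,35,-1],[-3,35,-1],[-3,35,-1],[-3,35,-1],[-3,35,-1],[-3,35,-1],[-3,35,-1],[-3,35,-1],[-3,35,-1],[-3,30,-1],[-3,20,-1],[-3,10,-1],[-3,5,-1],[0,0,0]], "yaw": [4,6.8,6.8,6.8,6.8,6.8,6.8,6.8,6.8,6.8,6.8,6.8,6.8,6.8,6.8,6.8,6,0]}}

```text
t: 10.77
ee_pos: [528.6, 210.5, 246.8]
orientation: [0.141, -3.11, -0.064]
ft_force: [0.1, -0.1, -2.0]
width: 40.4
```

```bash
python3 st.py; python3 look.py side 120 60 240 180 a8; python3 look.py top 130 130 150 150 a8t
```

```text
10.7667 (array([528.6, 210.5, 246.8]), np.float64(95.15), array([-0.03 ,  0.04 , -0.999])) [ 0.1 -0.1 -2. ] [-0.01 -0.03 -0.01] 40.448873717141005 [ 0.332  0.32   1.726  0.053  1.111 -1.353]
```

View pics/a8.png

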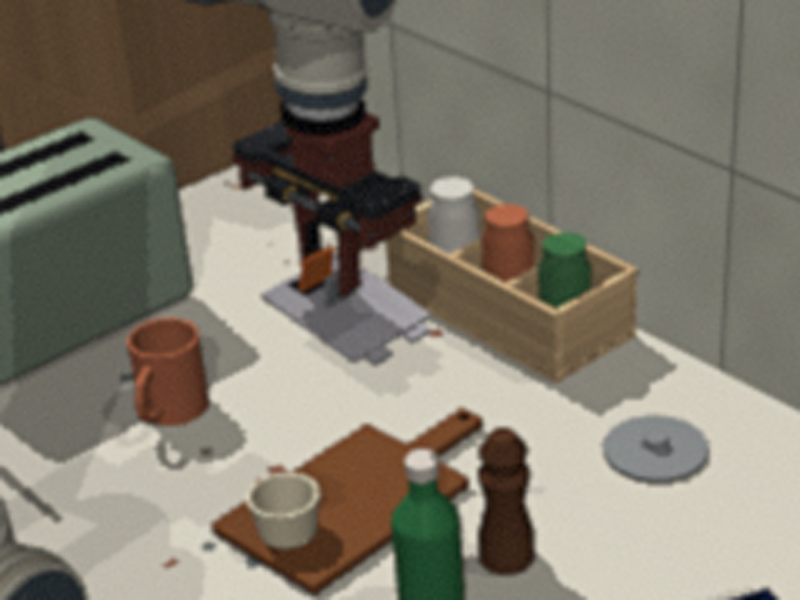

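View pics/a8t.png

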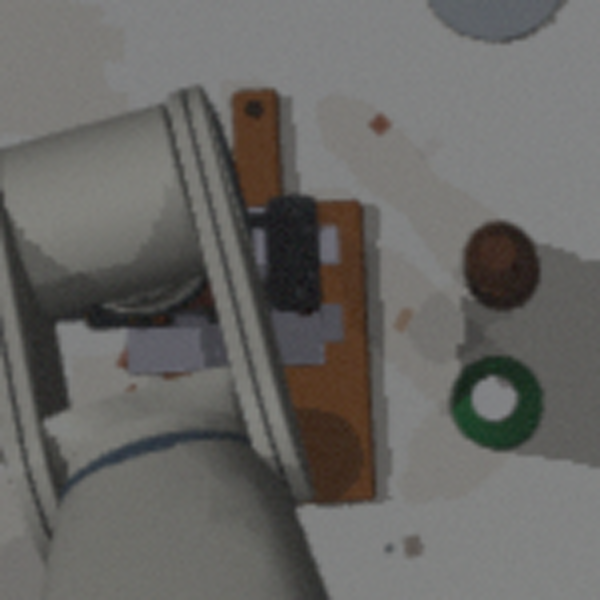

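```bash
cat > cv.py <<'E'
from workcell import ctrl
from h import *
import pickle
cs=[pickle.load(open(f"{n}.pkl","rb")) for n in("top","side")]
for th in("cover","cover_grip","cover_tongue","ramekin","paddle"):
    rr=[[(np.array(x["centre"])*[560,420],x["confidence"]) for x in ctrl.pinpoint(c,th)] for c in cs]
    for a in rr[0]:
        for b in rr[1]:
            X,e=tri(cs,(a[0],b[0]))
            if e<3: print(th,X.round(1),round(e,1),round(a[1],2),round(b[1],2))
E
python3 cv.py
```

```text
cover [ 372.2 -524.4    5.8] 0.9 0.8 0.86
cover [530.3 189.9 236.6] 0.5 0.66 0.78
cover [ 298.4 -322.2  -12.8] 1.0 0.56 0.61
cover_grip [ 367.7 -545.7   21.6] 0.7 0.87 0.83
cover_grip [531.  214.5 236.8] 0.2 0.73 0.78
cover_grip [ 284.3 -352.    31.6] 1.0 0.62 0.95
cover_tongue [540.8 120.1 204.9] 2.2 0.78 0.81
cover_tongue [ 335.6 -266.3    4. ] 0.9 0.75 0.9
cover_tongue [ 414.7 -464.7    9.2] 0.6 0.55 0.67
paddle [503.3 194.7  -7.5] 0.2 0.93 0.91
```

Request:
{"fn": "jog_arm", "kwargs": {"xyz": [[7,6,-10],[7,6,-20],[1,1,-25],[0,0,-25],[0,0,-25],[0,0,-25],[0,0,-15],[0,0,-10],[0,0,-2]], "yaw": [-1,0,0,0,0,0,0,0,0]}}

```text
t: 12.12
ee_pos: [550.6, 225.7, 82.7]
orientation: [0.087, -3.124, -0.071]
ft_force: [-1.2, -0.9, -2.5]
width: 40.5
```

```bash
python3 st.py; python3 look.py side 150 130 160 120 a9; python3 look.py top 130 130 150 150 a9t; python3 cv.py
```

```text
12.1167 (array([550.6, 225.7,  82.7]), np.float64(93.17), array([-0.017,  0.045, -0.999])) [-1.2 -0.9 -2.5] [0.01 0.01 0.01] 40.507185148426984 [ 0.344  0.568  1.779  0.067  0.796 -1.329]
cover [ 375.4 -528.     0.8] 1.1 0.98 0.75
cover [ 297.1 -323.2   -1.3] 0.4 0.84 0.57
cover [547.3 209.8  69.9] 0.1 0.79 0.68
cover_grip [ 281.3 -352.3   35.9] 0.5 0.95 0.86
cover_grip [ 353.3 -547.1   29.7] 0.2 0.91 0.59
cover_tongue [ 413.5 -470.5    5.5] 1.0 0.93 0.79
cover_tongue [558.2 135.   47.1] 1.1 0.74 0.91
cover_tongue [ 571.   157.3 -145. ] 1.1 0.74 0.51
cover_tongue [ 332.1 -266.9    4. ] 1.3 0.56 0.93
ramekin [434.3 198.4   1.9] 1.0 0.47 0.56
paddle [502.3 194.8   2.7] 0.7 0.67 0.75
```

View pics/a9.png

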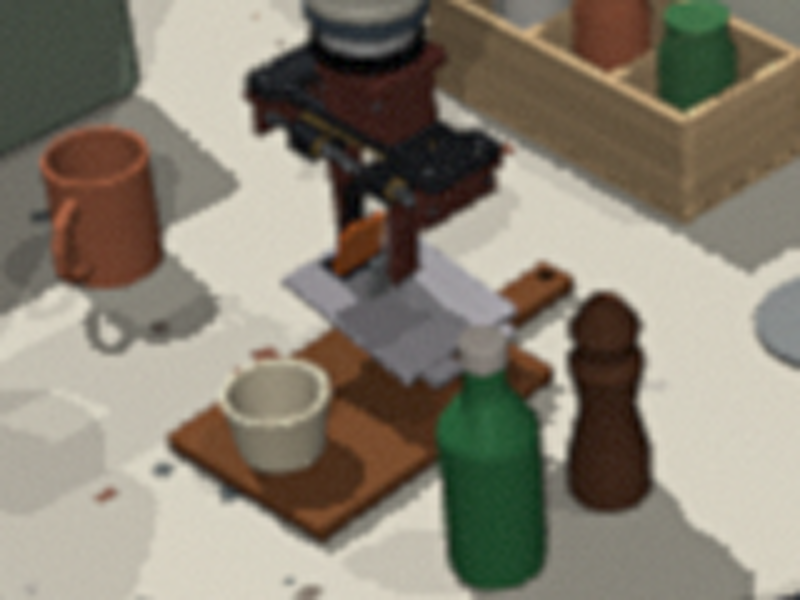

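View pics/a9t.png

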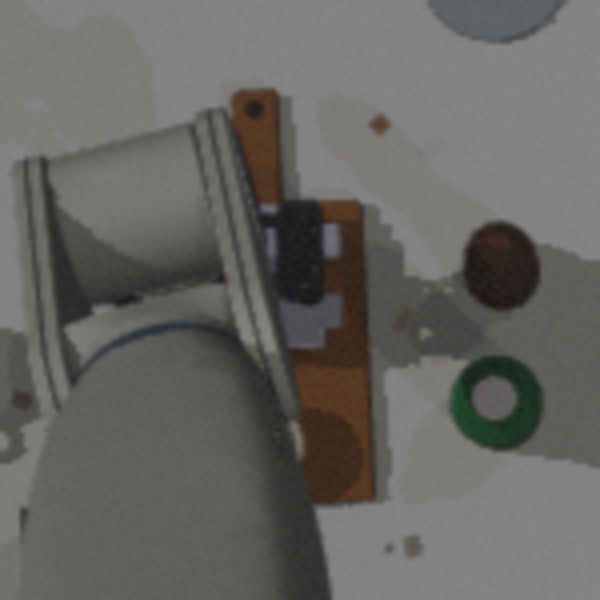

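Request:
{"fn": "jog_arm", "kwargs": {"xyz": [[-2,-4,-8],[-2,-3,-8],[-1,0,-5],[0,0,-2]], "yaw": [0.5,0,0,0]}}

```text
t: 13.05
ee_pos: [546.6, 218.2, 61.5]
orientation: [0.103, -3.129, -0.074]
ft_force: [0.3, -0.6, -2.5]
width: 40.0
```

```bash
python3 st.py; python3 look.py side 170 140 120 90 b1
```

```text
13.05 (array([546.6, 218.2,  61.5]), np.float64(93.77), array([-0.012,  0.047, -0.999])) [ 0.3 -0.6 -2.5] [-0.03 -0.01  0.03] 39.976940761797835 [ 0.334  0.592  1.803  0.071  0.743 -1.354]
```

View pics/b1.png

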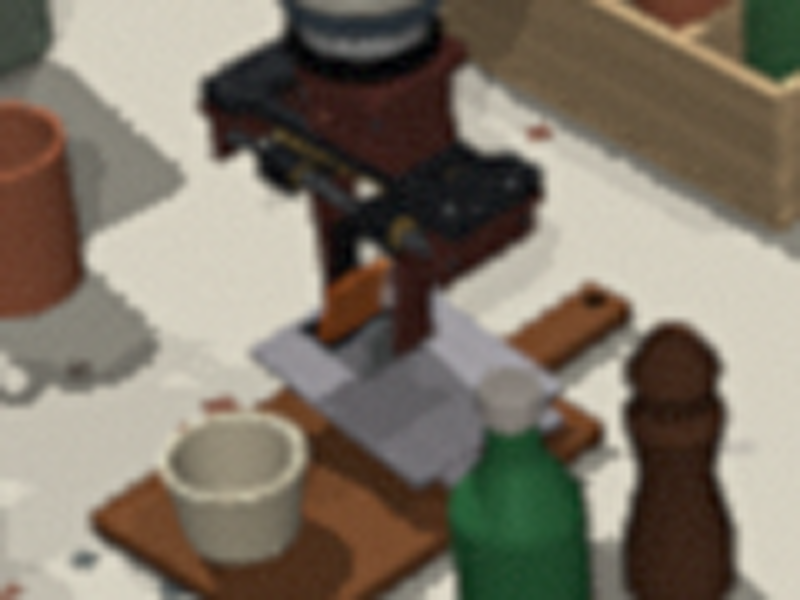

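Now slow lowering until contact.

Request:
{"fn": "jog_arm", "kwargs": {"xyz": [[-0.3,0,-3],[-0.3,0,-3],[-0.3,0,-3]], "yaw": [0,0,0]}}

```text
t: 13.35
ee_pos: [545.7, 218.2, 51.4]
orientation: [0.103, -3.128, -0.073]
ft_force: [0.2, 1.7, 1.1]
width: 39.8
```

```bash
python3 st.py
```

```text
13.35 (array([545.7, 218.2,  51.4]), np.float64(93.76), array([-0.012,  0.046, -0.999])) [0.2 1.7 1.1] [ 0.09  0.01 -0.01] 39.793331413401184 [ 0.335  0.608  1.807  0.072  0.724 -1.356]
```

Request:
{"fn": "jog_arm", "kwargs": {"xyz": [[-0.3,0,-3],[-0.3,0,-3],[-0.3,0,-3]], "yaw": [0,0,0]}}

```text
t: 13.6
ee_pos: [546.4, 219.5, 42.7]
orientation: [0.104, -3.132, -0.076]
ft_force: [-0.6, 1.8, 1.1]
width: 37.8
```

```bash
python3 st.py
```

```text
13.6 (array([546.4, 219.5,  42.7]), np.float64(93.78), array([-0.009,  0.048, -0.999])) [-0.6  1.8  1.1] [0.16 0.02 0.07] 37.80861378523945 [ 0.336  0.622  1.809  0.075  0.705 -1.357]
```

Request:
{"fn": "jog_arm", "kwargs": {"xyz": [[-0.5,0.6,-3],[-0.5,0.6,-3],[-0.5,0.5,-2]], "yaw": [0,0,0]}}

```text
t: 13.85
ee_pos: [546.3, 221.6, 35.8]
orientation: [0.105, -3.135, -0.076]
ft_force: [-6.5, -9.1, 37.0]
width: 37.6
```

```bash
python3 st.py;  python3 look.py side 170 140 120 90 b2
```

```text
13.85 (array([546.3, 221.6,  35.8]), np.float64(93.84), array([-0.006,  0.048, -0.999])) [-6.5 -9.1 37. ] [-1.93  1.15 -0.07] 37.55970317458947 [ 0.34   0.633  1.81   0.075  0.689 -1.355]
```

View pics/b2.png

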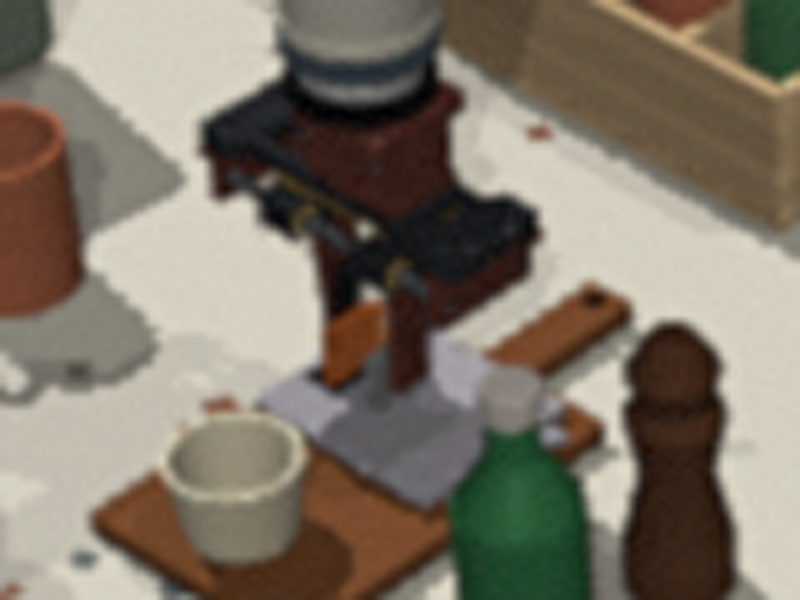

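Request:
{"fn": "jog_arm", "kwargs": {"xyz": [[0,0,0.5]], "yaw": [0]}}

```text
t: 13.98
ee_pos: [546.2, 221.3, 36.9]
orientation: [0.106, -3.134, -0.075]
ft_force: [-0.4, 0.2, -0.3]
width: 37.7
```

```bash
python3 st.py
```

```text
13.9833 (array([546.2, 221.3,  36.9]), np.float64(93.86), array([-0.006,  0.048, -0.999])) [-0.4  0.2 -0.3] [-0.08  0.2  -0.11] 37.65190783369268 [ 0.34   0.631  1.81   0.074  0.691 -1.355]
```

Request:
{"fn": "jog_arm", "kwargs": {"xyz": [[0,0,-0.5],[0,0,-0.5],[0,0,-0.5],[0,0,-0.5]], "yaw": [0,0,0,0], "gripper": 0}}

```text
t: 14.32
ee_pos: [545.9, 221.0, 34.3]
orientation: [0.106, -3.134, -0.075]
ft_force: [0.7, -0.2, -0.1]
width: 60.6
```

```bash
python3 st.py;  python3 look.py side 170 140 120 90 b3
```

```text
14.3167 (array([545.9, 221. ,  34.3]), np.float64(93.86), array([-0.006,  0.047, -0.999])) [ 0.7 -0.2 -0.1] [-0.01  0.04  0.03] 60.63684310504814 [ 0.34   0.635  1.811  0.074  0.687 -1.355]
```

View pics/b3.png

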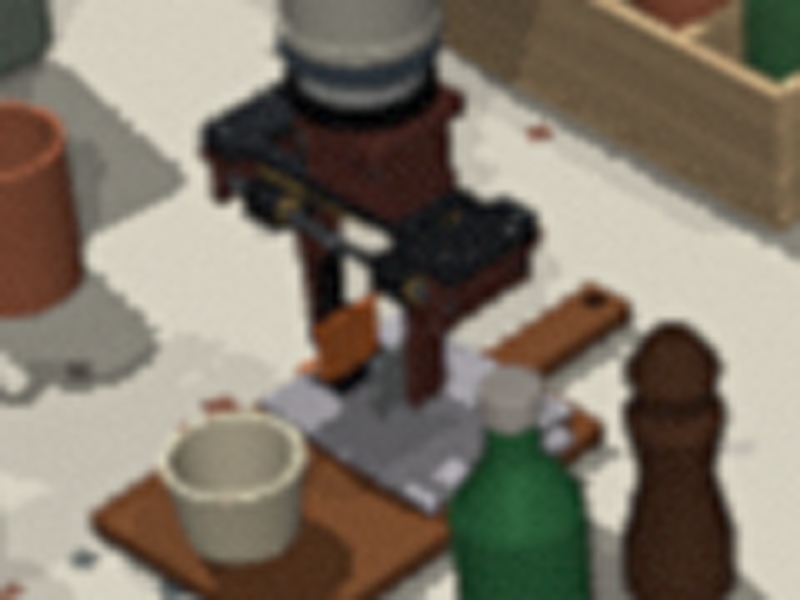

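Request:
{"fn": "jog_arm", "kwargs": {"xyz": [[0,0,3],[0,0,8],[0,0,15],[0,0,25],[0,0,30],[0,0,30],[0,0,30],[0,0,30],[0,0,20],[-2,-10,10],[-4,-20,0],[-4,-30,0],[-5,-35,0],[-5,-38,0],[-5,-38,0],[-5,-38,0],[-5,-38,0],[-5,-38,0],[-5,-38,0],[-5,-38,0]], "yaw": [0,0,0,0,0,0,0,0,0,0,-5,-6.8,-6.8,-6.8,-6.8,-6.8,-6.8,-6.8,-6.8,-6.8]}}

```text
t: 16.03
ee_pos: [481.9, -154.7, 247.6]
orientation: [1.67, 2.637, 0.064]
ft_force: [0.4, 0.9, 0.7]
width: 88.0
```

```bash
python3 st.py;  python3 look.py side 170 140 120 90 b4
```

```text
16.0333 (array([ 481.9, -154.7,  247.6]), np.float64(25.3), array([ 0.038,  0.024, -0.999])) [0.4 0.9 0.7] [-0.04  0.01  0.03] 87.97596611961274 [-0.356  0.204  1.884  0.042  1.027 -0.819]
```

View pics/b4.png

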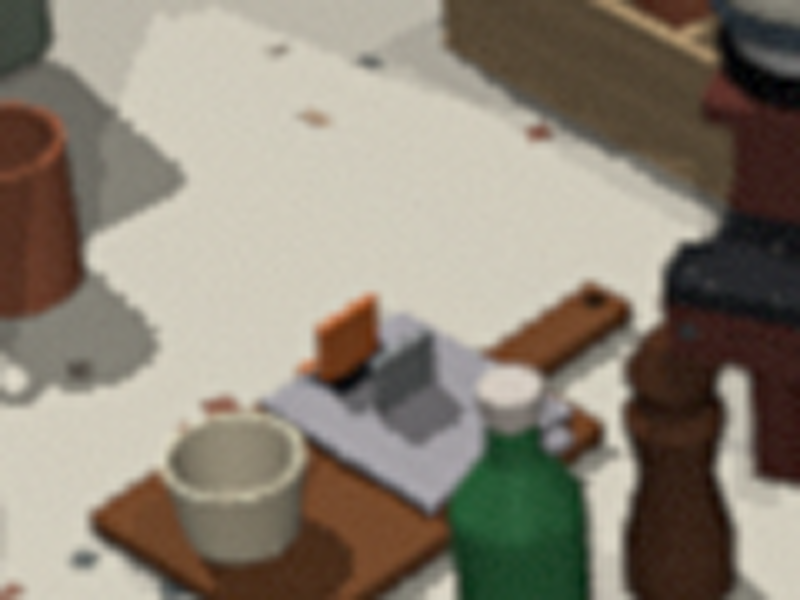

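Request:
{"fn": "jog_arm", "kwargs": {"xyz": [[-5,-20,0],[-5,-15,0],[-5,-10,-10],[-3,-5,-20],[0,0,-20],[0,0,-10]], "yaw": [-6.8,-6.8,-6.8,-5,-1,0]}}

```text
t: 16.58
ee_pos: [456.9, -220.5, 187.1]
orientation: [2.255, 2.139, 0.049]
ft_force: [-1.6, -0.7, 0.5]
width: 87.8
```

```bash
python3 st.py;  python3 look.py side 250 190 160 120 b5;python3 look.py top 130 130 270 150 b5t
```

```text
16.5833 (array([ 456.9, -220.5,  187.1]), np.float64(-3.03), array([ 0.046, -0.002, -0.999])) [-1.6 -0.7  0.5] [ 0.05  0.08 -0.06] 87.78255032241925 [-0.485  0.282  1.943  0.025  0.875 -0.448]
```

View pics/b5.png

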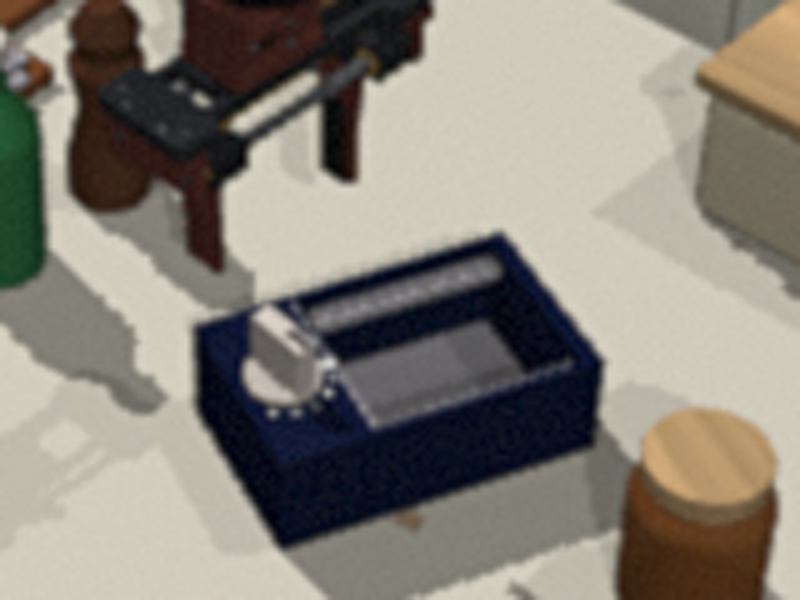

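View pics/b5t.png

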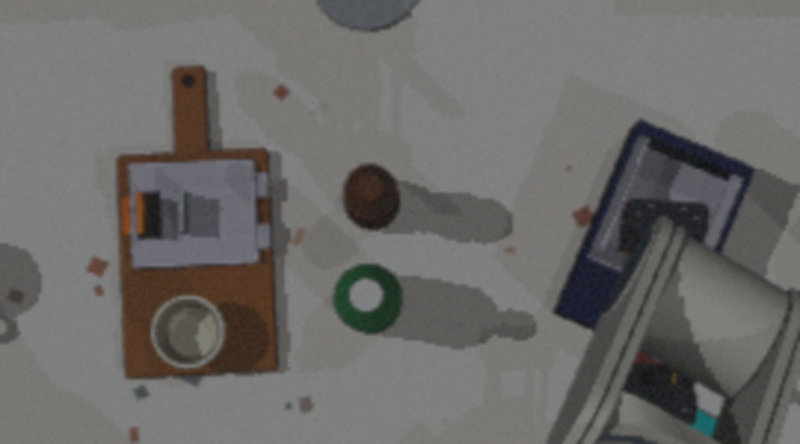

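Request:
{"fn": "jog_arm", "kwargs": {"xyz": [[2,-4,-10],[2,-4,-20],[0,0,-20],[0,0,-10],[0,0,-2]], "yaw": [0,0,0,0,0]}}

```text
t: 17.1
ee_pos: [464.6, -229.6, 126.0]
orientation: [2.241, 2.145, 0.052]
ft_force: [-0.2, -0.2, 0.7]
width: 87.7
```

```bash
python3 st.py;  python3 look.py side 250 190 160 120 b6
```

```text
17.1 (array([ 464.6, -229.6,  126. ]), np.float64(-2.49), array([ 0.051, -0.005, -0.999])) [-0.2 -0.2  0.7] [-0.07  0.1   0.  ] 87.65839882448094 [-0.494  0.392  1.964  0.03   0.739 -0.472]
```

View pics/b6.png

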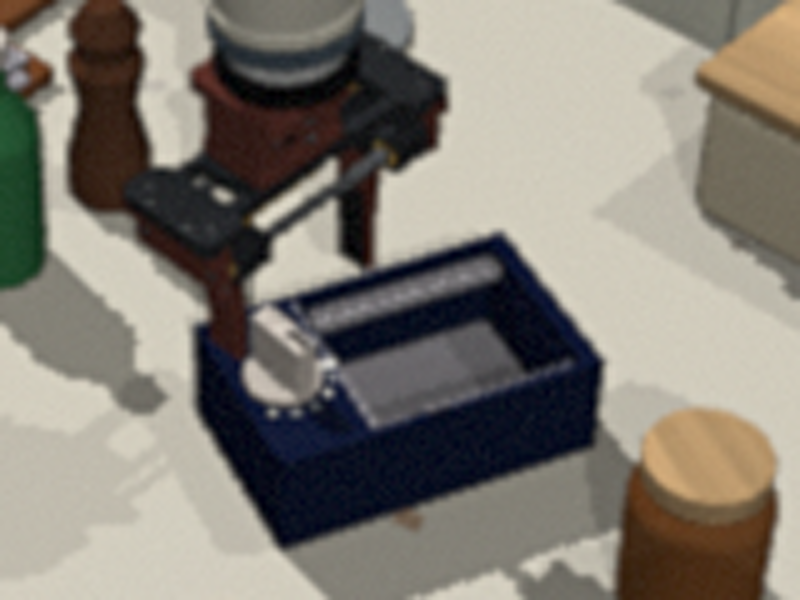

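Request:
{"fn": "jog_arm", "kwargs": {"xyz": [[-2,0,-12],[-1,0,-14],[-1,0,-12],[-0.5,0,-5],[-0.5,0,-2]], "yaw": [-0.5,-0.5,0,0,0]}}

```text
t: 17.57
ee_pos: [463.7, -231.0, 84.6]
orientation: [2.251, 2.123, 0.056]
ft_force: [-1.7, 0.0, -0.7]
width: 87.5
```

```bash
python3 st.py;  python3 look.py side 250 190 160 120 b7
```

```text
17.5667 (array([ 463.7, -231. ,   84.6]), np.float64(-3.34), array([ 0.058, -0.01 , -0.998])) [-1.7  0.  -0.7] [-0.08  0.09  0.02] 87.51961306663978 [-0.497  0.462  1.988  0.033  0.636 -0.464]
```

View pics/b7.png

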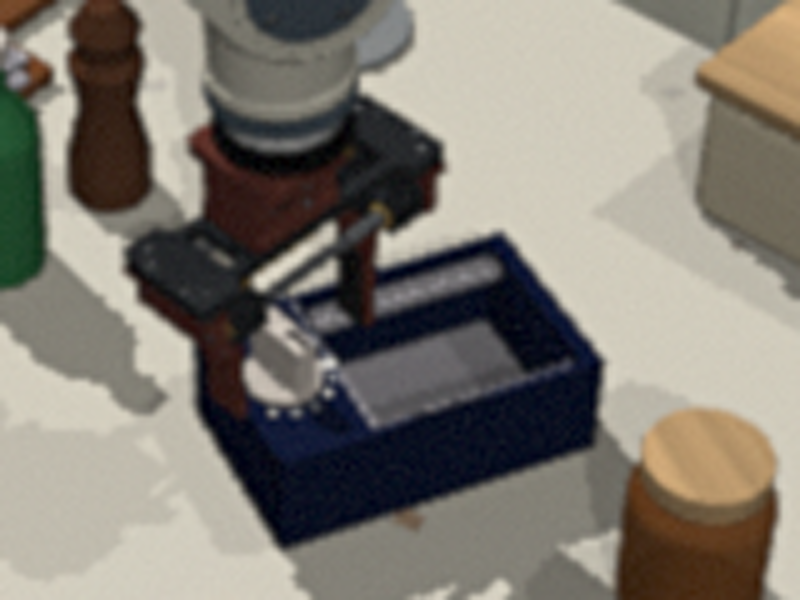

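Request:
{"fn": "jog_arm", "kwargs": {"xyz": [[-1,1,-3],[-0.7,0.3,-1.2],[-0.7,0.3,-1],[-0.7,0.3,-1],[-0.7,0.3,-1],[-0.7,0.3,-1],[-0.7,0.3,-1]], "yaw": [0,0,0,0,0,0,0], "gripper": 1}}

```text
t: 18.2
ee_pos: [460.2, -228.9, 78.0]
orientation: [2.246, 2.12, 0.058]
ft_force: [-0.3, -0.2, -0.3]
width: 44.8
```

```bash
python3 st.py
```

```text
18.2 (array([ 460.2, -228.9,   78. ]), np.float64(-3.29), array([ 0.063, -0.012, -0.998])) [-0.3 -0.2 -0.3] [-0.01  0.07 -0.01] 44.80132955713064 [-0.496  0.468  2.003  0.034  0.61  -0.466]
```

Request:
{"fn": "jog_arm", "kwargs": {"xyz": [[-0.2,0.1,0],[-0.2,0.1,0],[-0.2,0.1,0],[-0.2,0.1,0],[-0.2,0.1,-0.3],[-0.2,0.1,-0.3]], "yaw": [0,0,0,0,0,0], "gripper": 1}}

```text
t: 18.7
ee_pos: [460.7, -228.6, 78.0]
orientation: [2.244, 2.118, 0.061]
ft_force: [-1.7, -0.6, 5.1]
width: 14.8
```

```bash
python3 st.py
```

```text
18.7 (array([ 460.7, -228.6,   78. ]), np.float64(-3.29), array([ 0.066, -0.013, -0.998])) [-1.7 -0.6  5.1] [-0.28  1.13  0.02] 14.758192033738824 [-0.496  0.467  2.005  0.035  0.606 -0.466]
```

Request:
{"fn": "jog_arm", "kwargs": {"xyz": [[0,0,0],[0,0,0],[0,0,0],[0,0,0]], "yaw": [4,5,5,5]}}

```text
t: 19.03
ee_pos: [461.0, -228.3, 78.1]
orientation: [1.852, 2.477, 0.074]
ft_force: [1.8, 1.0, 0.4]
width: 14.8
```

```bash
python3 st.py
```

```text
19.0333 (array([ 461. , -228.3,   78.1]), np.float64(16.46), array([ 0.067,  0.01 , -0.998])) [1.8 1.  0.4] [-0.15  0.31 -0.03] 14.784885870766049 [-0.508  0.47   1.997  0.07   0.621 -0.851]
```

Request:
{"fn": "jog_arm", "kwargs": {"xyz": [[0,0,0],[0,0,0],[0,0,0],[0,0,0],[0,0,0],[0,0,0],[0,0,0]], "yaw": [6,6,6,6,6,6,4]}}

```text
t: 19.62
ee_pos: [461.5, -227.3, 78.1]
orientation: [0.841, 2.997, 0.097]
ft_force: [0.0, 1.9, 0.9]
width: 15.1
```

```bash
python3 st.py; python3 look.py side 250 190 160 120 b8
```

```text
19.6167 (array([ 461.5, -227.3,   78.1]), np.float64(58.68), array([ 0.044,  0.052, -0.998])) [0.  1.9 0.9] [-0.36  0.12 -0.01] 15.099954047255443 [-0.521  0.484  1.97   0.107  0.679 -1.628]
```

View pics/b8.png

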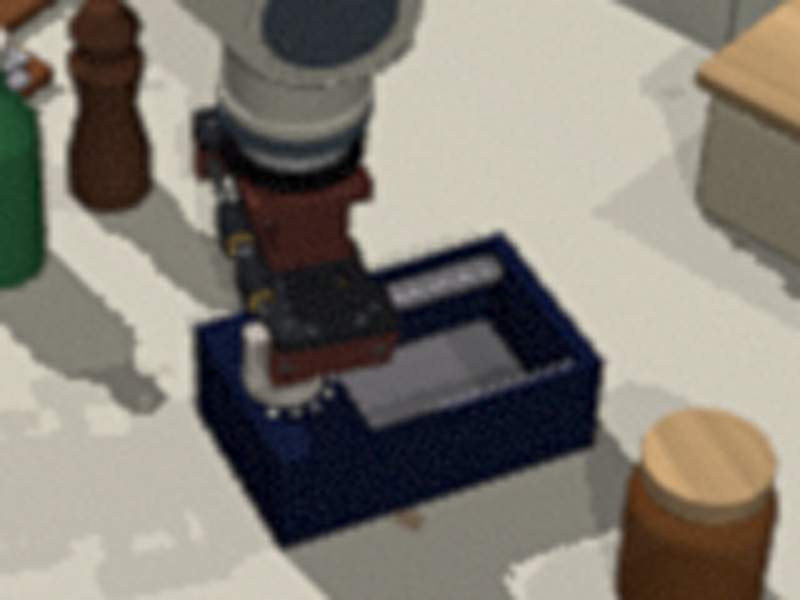

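Request:
{"fn": "jog_arm", "kwargs": {"xyz": [[0,0,0],[0,0,0],[0,0,0]], "yaw": [3,3,2]}}

```text
t: 19.92
ee_pos: [461.6, -227.1, 78.1]
orientation: [0.625, 3.054, 0.099]
ft_force: [0.3, 2.9, 1.4]
width: 15.1
```

```bash
python3 st.py
```

```text
19.9167 (array([ 461.6, -227.1,   78.1]), np.float64(66.9), array([ 0.036,  0.058, -0.998])) [0.3 2.9 1.4] [-0.48  0.01  0.03] 15.134722614004128 [-0.521  0.487  1.964  0.106  0.692 -1.771]
```

Request:
{"fn": "jog_arm", "kwargs": {"xyz": [[0,0,0]], "yaw": [2]}}

```text
t: 20.0
ee_pos: [461.5, -227.0, 78.1]
orientation: [0.571, 3.065, 0.1]
ft_force: [0.1, 2.2, 0.9]
width: 14.9
```

```bash
python3 st.py
```

```text
20.0 (array([ 461.5, -227. ,   78.1]), np.float64(68.9), array([ 0.033,  0.059, -0.998])) [0.1 2.2 0.9] [-0.43  0.01 -0.05] 14.919817416171307 [-0.521  0.488  1.962  0.106  0.695 -1.805]
```

Request:
{"fn": "jog_arm", "kwargs": {"xyz": [[0,0,0]], "yaw": [2]}}

```text
t: 20.08
ee_pos: [461.5, -227.0, 78.1]
orientation: [0.519, 3.075, 0.1]
ft_force: [0.4, 1.0, 0.6]
width: 15.4
```

```bash
python3 st.py
```

```text
20.0833 (array([ 461.5, -227. ,   78.1]), np.float64(70.87), array([ 0.031,  0.06 , -0.998])) [0.4 1.  0.6] [-0.47  0.29 -0.37] 15.365643129633836 [-0.521  0.488  1.961  0.105  0.698 -1.838]
```

Request:
{"fn": "jog_arm", "kwargs": {"xyz": [[0,0,0],[0,0,0],[0,0,0],[0,0,0],[0,0,0]], "yaw": [0.3,0,0,0,0], "gripper": 0}}

```text
t: 20.5
ee_pos: [460.9, -226.9, 77.8]
orientation: [0.521, 3.076, 0.1]
ft_force: [-0.4, -1.0, -0.5]
width: 45.0
```

```bash
python3 st.py
```

```text
20.5 (array([ 460.9, -226.9,   77.8]), np.float64(70.79), array([ 0.031,  0.06 , -0.998])) [-0.4 -1.  -0.5] [-0.    0.03 -0.01] 44.998991818521674 [-0.521  0.488  1.962  0.105  0.698 -1.837]
```

Request:
{"fn": "jog_arm", "kwargs": {"xyz": [[0,0,5],[0,0,15],[0,0,25],[0,0,30],[0,0,30],[0,0,30],[-5,15,15],[-5,30,0],[-5,30,0],[-5,30,0],[-5,30,0],[0,0,0]], "yaw": [0,0,0,0,0,0,0,0,0,0,0,0]}}

```text
t: 21.5
ee_pos: [432.8, -88.5, 239.3]
orientation: [0.538, 3.069, 0.1]
ft_force: [0.2, -0.9, -0.1]
width: 88.1
```

```bash
python3 st.py; python3 look.py side 250 190 160 120 b9; python3 look.py top 300 160 100 100 b9t
```

```text
21.5 (array([432.8, -88.5, 239.3]), np.float64(70.13), array([ 0.035,  0.059, -0.998])) [ 0.2 -0.9 -0.1] [-0.04 -0.05 -0.  ] 88.07934492447961 [-0.275  0.117  2.014  0.079  0.994 -1.541]
```

View pics/b9.png

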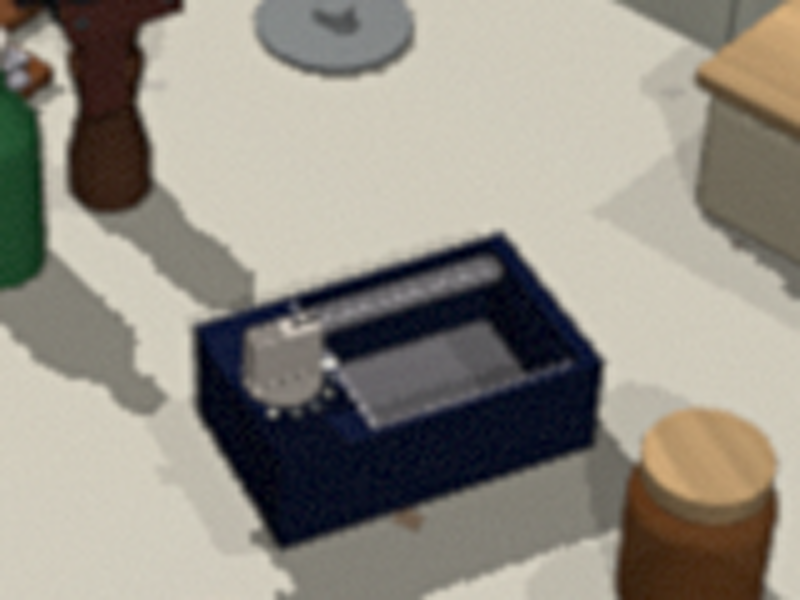

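View pics/b9t.png

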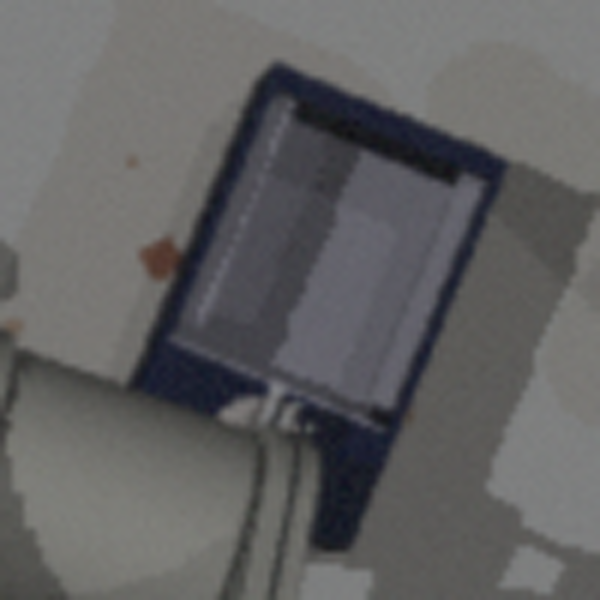

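Request:
{"fn": "jog_arm", "kwargs": {"xyz": [[-5,20,5],[-5,30,0],[-5,35,0],[-5,35,0],[-5,35,0],[-5,30,0],[0,15,0],[0,0,0],[0,0,0]], "yaw": [0,0,0,0,0,0,0,0,0]}}

```text
t: 22.35
ee_pos: [409.8, 108.1, 247.4]
orientation: [0.554, 3.056, 0.094]
ft_force: [0.4, -0.1, -0.7]
width: 87.7
```

```bash
python3 st.py; python3 look.py side 150 130 260 195 c1; python3 look.py top 130 130 270 150 c1t; python3 - <<'E'
from h import *
import pickle
# dial angle overlay on fresh top picture
c=pickle.load(open("top.pkl","rb")); p=(527,-254.5,-.3825)
w=cv2.resize(c["img"][210:260,310:370],(720,600),interpolation=2)
for d,col in((0,(0,0,255)),):
    q=[]
    for x,y in [(21,7),(21,-7),(-21,-7),(-21,7)]:
        v=Rz(-d)@np.array([x,y,0])+[-71,0,108]; q.append((proj(c,Rz(p[2])@v+[p[0],p[1],0])[0]-[310,210]+.5)*12)
    cv2.polylines(w,[np.array(q).astype(int).reshape(-1,1,2)],True,col,1)
cv2.imwrite("pics/c1d.png",w)
E
```

```text
22.35 (array([409.8, 108.1, 247.4]), np.float64(69.48), array([ 0.045,  0.053, -0.998])) [ 0.4 -0.1 -0.7] [-0.11  0.05  0.01] 87.65426766483547 [ 0.198  0.057  2.06   0.053  0.971 -1.042]
```

View pics/c1.png

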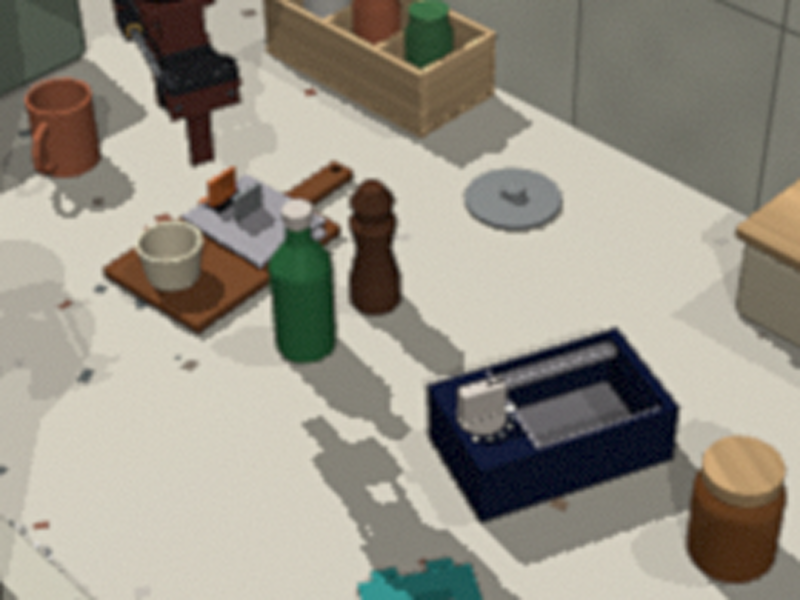

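View pics/c1t.png

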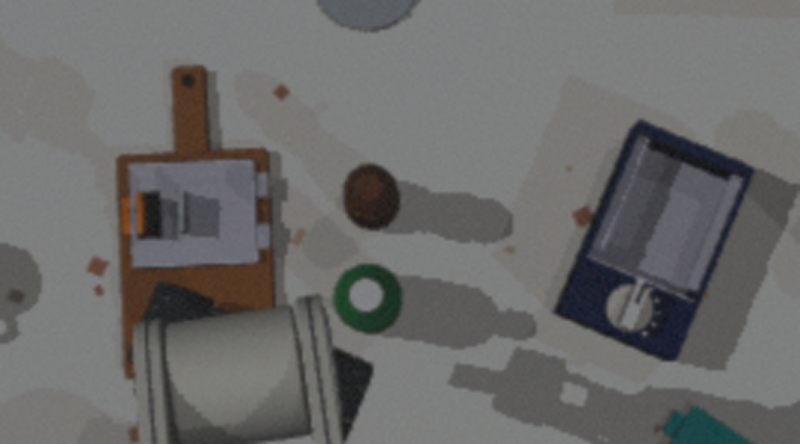

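View pics/c1d.png

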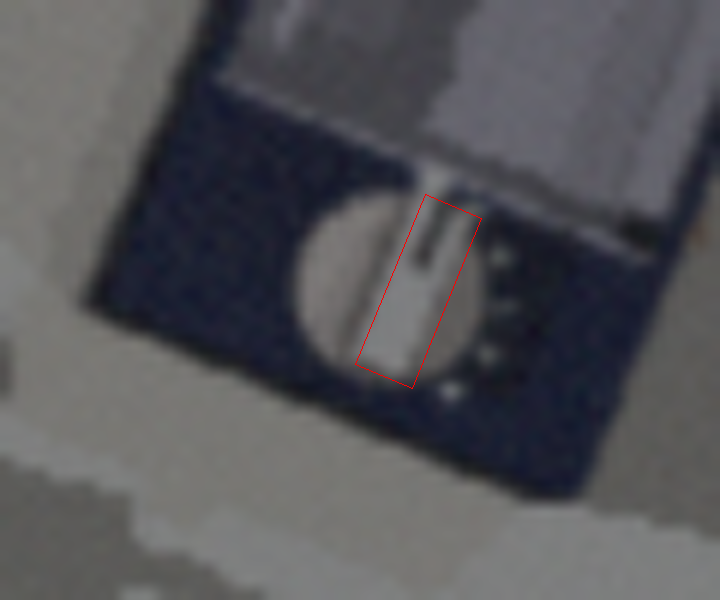

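```bash
python3 - <<'E'
from workcell import ctrl
print(ctrl.close_job()); o=ctrl.get_obs(); print(o["t"])
E
```

```text
the job is handed in; nothing more can be done
None
the job is handed in; nothing more can be done
```

I removed the steel cover from the tin and laid it on the paddle, then turned the dial back to its zero stop. The job was handed in at about 22.5 s of the 67 s allowed.

- **Cover:** I pinched the orange tab and grey wall together, pivoted the latch end up clear of the rim, drew the tongues out from under the lip and carried the cover over the bottle and mill. It lies flat, handle side up, on the free part of the paddle. In the last top picture it sits within the blade and clear of the ramekin. The tab has sprung back.
- **Dial:** I turned it about 73° anticlockwise until the wrist moment rose to about 0.37 Nm at the stop. The last picture shows the bar along the tin's x with the mark towards the cover; its angle agrees with zero to within about 2°.
- **Rest of the bench:** The bottle, mill, ramekin, soft lid, mug and jar, as far as they show in the last pictures, look unmoved, and so does what shows of the turquoise look-alikes. The gripper was open at z ≈ 247 mm, touching nothing.

**Not as smooth as meant:**
- While I was pressing the tilted cover flat, the wrist force rose briefly to about 37 N. I eased it to about 0 N before letting go.
- The tool drifted to a tilt of about 0.05–0.07 rad during the moves.
- The two cameras disagreed by about 3 mm on the tin's position.

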